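Set a copier's paper tray for a shorter paper

ROBOT

A 6-joint arm with a two-finger parallel gripper is mounted at the origin on the work surface. World frame = base frame: x ahead of the robot, y to its left, z up, the work surface at z = 0. Lengths are in mm, angles in degrees, forces in N, time in s.
With the tool pointing down it reaches from about 325 to 900 mm from the base axis. Payload 6.1 kg.
Tool frame: the origin (TCP) lies at the very end of the fingers, on their centre line; the grasp point (between the pads) lies 19 mm behind it (bot.grip_depth is the distance from the TCP to the grasp point, in mm); z points along the fingers, y is the line along which they close (so a half turn about z gives the same grasp; the last joint's range is limited). The gripper opens to 87 mm and grips with 3 to 60 N. Pads are 19 mm wide; open, the fingers measure 117 mm over their backs; the gripper's body (75 mm by 190 mm) begins 51 mm behind the grasp point.
Start: joints at [63.879, 12.628, 87.462, -0, 79.91, -7.225], TCP at [202.407, 591.31, 222.538] pointing down, gripper open.
Joint ranges: [-170.65, 170.65], [-52.31, 119.04], [5.05, 147.46], [-71.25, 251.25], [11.57, 151.72], [-153.62, 153.62]. Speed limits (degrees/s): [147.25, 147.25, 172.46, 180, 180, 180].

INTERFACE

Orientations are given as [roll, pitch, yaw] about the fixed x, y, z axes, in that order (R = Rz(yaw) Ry(pitch) Rx(roll)).
In Python, from cell import bot, cams gives the robot as it stands. The module is installed in compiled form; this text tells all that it offers.
- The arm moves only by the shell command python3 -m creep 'ROWS' [FORCE]. ROWS is JSON, a list of rows, each an object of numbers: "dx", "dy", "dz": the shift along the tool's x, y, z in units of 50 mm (1.0 is 50 mm); "wx", "wy", "wz": the turn, a rotation vector about the tool's x, y, z in units of 0.1 rad (1.0 is 0.1 rad); "jaw": the gripper command: -1 is shut, 1 is fully open, values between are in proportion. In form: [{"dx": .., "dy": .., "dz": .., "wx": .., "wy": .., "wz": .., "jaw": ..}, ...]. A call has 1 to 5 rows; each row shifts and turns the commanded pose from where the row before left it, along the tool's axes as they then stand; what a row does not reach is not made up. A row lasts 1/10 s, in which the tool goes at most 50 mm and 8.59 degrees, less where a joint would pass 70% of its speed; a pose out of reach is approached as far as the arm can. A call with a number of a shift or a turn outside -1 to 1 is refused whole. A call with a gripper value outside its range is refused whole. The fingers move at their own pace and stop on an object; FORCE is the grip in N (left out, the last holds). Time passes only in rows, so rows that do not move let the fingers close. It gives the time, the measured TCP pose, the force, the opening and the grip force at its end, in the units of the state.
- bot.get_obs(): the state, without advancing time (a new reading comes with each control period).
- cams.capture(name): name is "scene" or "top" or "wrist"; returns (picture, depth): 400x640x3 uint8, red, green, blue; 400x640 float32, mm along the optical axis (not along the pixel's ray), 0 where there is no reading.
- cams.get_calibration(name): a dict with "intrinsics" (3x3 intrinsics, pixels), "R" (3x3) and "t" (3): a world point X has camera coordinates R X + t. Camera axes: x right, y down, z forward; pixel columns grow to the right and rows downward; lengths in mm; the calibration is good to about 2 mm. A picture is of the moment at which its call begins: read the wrist's pose just before it. get_calibration takes no time and is no camera call; for the wrist camera it gives the pose at the moment of the call.
- bot.hand_in(): hands the job in; it is judged then, once.
The state is a dict: "time_s": time; "joint_positions": joint angles; "joint_velocities": joint speeds; "joint_efforts": joint torques, N m; "tcp_pos": TCP position; "tcp_rot": TCP orientation; "wrist_force": force on the tool from outside, world axes, zero at the start; "wrist_torque": the same for the moment, N m; "finger_gap": opening from 0.0 (shut) to 1.0 (fully open); "finger_force": force on a finger pad.
Only numpy, scipy, OpenCV 4.12 (cv2) and the standard library are available. Lean on these libraries where they do the work, as an engineer would, in place of code of your own. Each camera call takes 0.05 s, during which the arm holds its last target. There are 200 camera calls.

TASK

Set the copier's paper tray for the short paper that lies in it: lift the end stop over the detent bump in front of it, slide it up snug against the pack of paper and let it drop fully down. Also turn the paper-size dial in the corner of the tray until its pointer lines up with the white mark on the collar. Leave the pack and everything else on the table and in the tray where it is.

Things in the scene. Friction and masses are not known exactly. Their poses are not given: they have to be found in the camera images.
- tray: Grey open paper tray (copier cassette), fixed to the table, inside 230 mm (x) by 360 mm (y), walls 5 mm, wall top 46 mm above the table, floor top 6 mm above the table. Origin: under the centre of its underside. Its y axis is the long axis; a beige front panel is at its -y end. The end stop and its rail are at the +y end on the centre line, the dial in the corner at -x, +y.
- stop_slide (a joint): Travel of the end stop along the tray's -y direction, towards the pack, in m. It starts between 0 and 0.006, penned in behind the bump; with the stop down it cannot pass from 0.009 to 0.028. Range -0.002 to 0.122. Friction about 1.5 N.
- stop_lift (a joint): Height of the stop plate above its fully down position, in m: 0 is fully down, 0.022 the upper end. It must be over 0.009 to cross the bump. Weight and a soft spring pull it down with about 2 N when it is let go. The stop never tilts or turns.
- stop_tab (a point): Grip tab of the end stop: cream upright block, 24 mm (tray x) by 14 mm (tray y), standing from 15 mm below this point to 12 mm above it; nothing close beside it. This point is on its centre line, 68 mm above the table when the stop is down. Below it is the cream stop plate, 56 mm wide.
- stop_face (a point): Centre of the stop plate's flat face that looks towards the pack (tray -y), 10 mm from the tab's centre line; it moves with the stop.
- detent_bump (a point): Top centre of the fixed steel bump, a square-edged bar across the rail in front of the stop's foot, 9 mm high, 8 mm along the travel.
- pack_edge (a point): Centre of the pack's edge face that looks towards the stop (tray +y). The pack of paper, 206 mm (tray x) by 148 mm (tray y) by 34 mm high, 0.85 kg, lies on the tray's floor with its other edge against a fixed white fence, so that it cannot be pushed away. Its top is 40 mm above the table.
- size_dial (a joint): Angle of the dial in rad, growing clockwise seen from above. Starts between 0 and 0.35; at 0 the pointer points along the tray's +y. Range -0.05 to 2.2; the mark is always clockwise of the pointer, 0.5 to 1.45 rad from the start. It stays where it is left (friction about 0.03 N m).
- dial_grip (a point): On the dial's axis, at the height to grip. The dial is a low black disc, radius 21 mm, carrying an upright black bar grip, 12 mm thick, about 40 mm long, which stands from 19 mm below this point to 9.5 mm above it. Its x axis runs along the bar towards the pointer. This point is 70 mm above the table.
- dial_tip (a point): Pointed end of the bar grip, 18 mm from the axis; a white line on the bar's top runs to this end only. Its x axis points outward along the pointer.
- index_mark (a point): White radial line on the flat grey collar (radius 33 mm) round the dial, 27 mm from the dial's axis. Its x axis points outward from the dial's axis. The pointer must point at it.
- staple_box: Small cardboard box, 58 x 36 x 22 mm, lying on the pack; leave alone. Origin: centre of its underside.
- spare_roller: Spare rubber feed roller, 22 mm thick, 66 mm long, lying in the tray's corner at +x, +y; leave alone.
- screwdriver: Screwdriver, 190 mm long, lying on the table; leave alone.
- stapler: Desk stapler, 140 x 34 x 46 mm; leave alone.
- cleaner: Bottle, 56 mm thick, 150 mm high; leave alone.
- mug: White mug, 80 mm wide, 92 mm high; leave alone.
- tape_roll: Flat-lying roll of tape, 90 mm wide, 22 mm high; leave alone.
- calculator: Desk calculator, 100 x 150 x 17 mm, lying flat; leave alone.

How it is judged (in metres and radians):
At the end, for the whole second after the job is handed in: The end stop is over the bump, fully down (within 3 mm) and its face is within 5 mm of the pack's edge; the dial's pointer points at the white mark within 0.14 rad (8 degrees); both are released and at rest (value of joint stop_lift below 0.003 m and value of joint stop_slide above 0.03 m and y of stop_face in the frame of pack_edge between -0.005 and 0.005 m and angle between the x axis of dial_tip and the x axis of index_mark, either way round below 0.14 rad and horizontal distance between dial_tip and index_mark below 0.016 m and velocity of joint stop_slide below 0.01 m/s and velocity of joint size_dial below 0.05 rad/s); the robot touches nothing.
It fails at once if the pack of paper is shifted by more than 15 mm (distance of pack_edge from where it was at the start of the episode above 0.015 m).
It fails at once if one of the other things on the table or in the tray is pushed more than 30 mm away (distance of any of staple_box, spare_roller, screwdriver, stapler, cleaner, mug, tape_roll, calculator from where it was at the start of the episode above 0.03 m).
It also fails if it takes over 48 s, if anything falls off the work surface, if the arm or the gripper's body presses on something with over 40 N, if the wrist force passes 120 N, or if a joint passes its speed limit or range.

## Working session

There is one attempt and no reset: what is moved stays moved. The work goes in short steps, Python scripts to look and compute and a shell command to move; the robot and the scene stay as the last step left them, time stands still between calls to the robot, and variables do not carry over. Pictures are saved under pics/ and viewed, at most 10 in all, crops included, and the job is handed in when it is done.

```bash
mkdir -p pics; python3 - <<'E'
from cell import bot,cams
import cv2,numpy as np
for n in ("top","scene"):
    p,d=cams.capture(n); np.savez(f"pics/{n}0.npz",p=p,d=d,**cams.get_calibration(n)); cv2.imwrite(f"pics/{n}0.png",p[...,::-1])
o=bot.get_obs();print(o["tcp_pos"],o["tcp_rot"],o["time_s"])
c=cams.get_calibration("top");print(c)
E
```

```text
[202.15612452 590.79494874 221.52831452] [-1.79897778e+02 -1.30225954e-02  1.61105456e+02] 0.1
{'intrinsics': array([[410.35305994,   0.        , 322.42456169],
       [  0.        , 410.35305994, 197.96932687],
       [  0.        ,   0.        ,   1.        ]]), 'R': array([[ 0.02415367, -0.99959001,  0.01537583],
       [-0.98517857, -0.0264125 , -0.16948621],
       [ 0.16982283, -0.01105422, -0.98541261]]), 't': array([ -30.76311164,  517.16731027, 1044.28759202])}
```

View pics/top0.png

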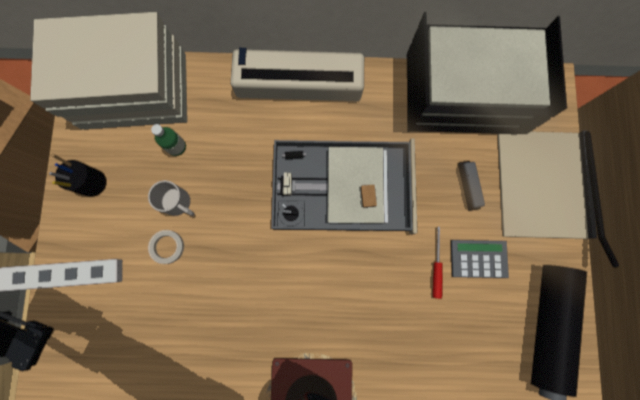

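View pics/scene0.png

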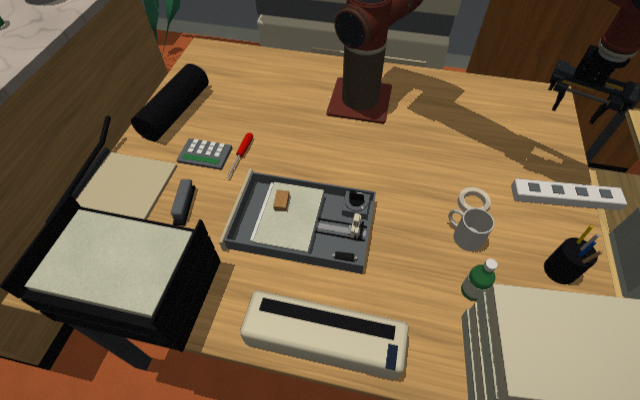

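Top view: the tray is at about (273–414, 142–230), the cream tab at (286,184), the dial at (291,212), and the tray's +y is roughly world +y. I'll enlarge and measure it.

```bash
cat > h.py <<'E'
import numpy as np,cv2
def ld(f):
    z=np.load(f"pics/{f}.npz");return z
def ray(z,u,v,h):
    "pixel -> world point on plane z=h"
    R,t,K=z["R"],z["t"],z["intrinsics"]
    d=R.T@np.linalg.solve(K,[u,v,1.]);c=-R.T@t
    return c+d*(h-c[2])/d[2]
def crop(z,x0,y0,x1,y1,s,f):
    cv2.imwrite(f"pics/{f}.png",cv2.resize(z["p"][y0:y1,x0:x1,::-1],None,fx=s,fy=s,interpolation=cv2.INTER_CUBIC))
E
python3 - <<'E'
from h import *
z=ld("top0");a=z
def tile(z,x0,y0,x1,y1,s): return cv2.resize(z["p"][y0:y1,x0:x1,::-1],None,fx=s,fy=s,interpolation=cv2.INTER_CUBIC)
A=tile(z,270,138,346,234,6);s=ld("scene0");B=tile(s,315,180,381,276,5)
C=np.zeros((576,800,3),np.uint8);C[:576,:456]=A;C[:480,460:790]=B;cv2.imwrite("pics/z0.png",C)
for n,u,v,h in [("tab",286.5,177,80),("dial",291,212,80),("trayTL",274,143,46),("trayBL",273,230,46),("TR",411,141,46),("BR",412,229,46),("packT",329,147,40),("packB",328,222,40)]:
    print(n,ray(z,u,v,h).round(1), z["d"][int(v),int(u)])
E
```

```text
tab [564.1  77.   80. ] 1063.7198
dial [473.3  62.   80. ] 1047.8179
trayTL [664.9 117.1  46. ] 1111.1449
trayBL [429.3 109.3  46. ] 1118.716
TR [ 681.3 -254.9   46. ] 1111.4531
BR [ 441.2 -254.5   46. ] 1079.1693
packT [659.8 -32.1  40. ] 1122.3475
packB [454.6 -33.9  40. ] 1097.8745
```

View pics/z0.png

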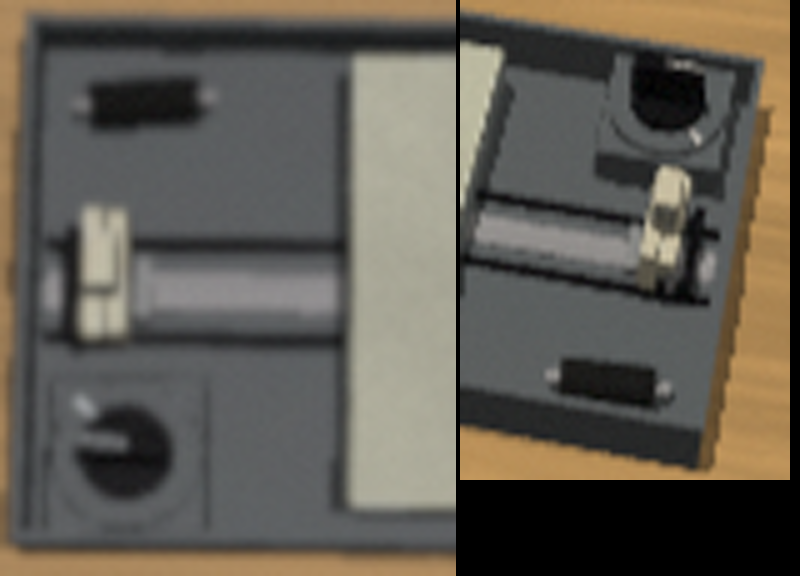

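The crop shows the dial pointer at about crop (80,437) and the white mark at about (85,405), which is clockwise of the pointer. The tray yaw is about +2°, and the tray is 240 mm wide as expected. Next I move above the tray and turn to yaw 92 so I can look with the wrist camera.

```bash
R='{"dx":-0.62,"dy":-0.52,"dz":-0.05}'; 
python3 -m creep '[{"dx":-0.62,"dy":-0.52,"dz":-0.05},{"dx":-0.62,"dy":-0.52,"dz":-0.05},{"dx":-0.62,"dy":-0.52,"dz":-0.05},{"dx":-0.62,"dy":-0.52,"dz":-0.05},{"dx":-0.62,"dy":-0.52,"dz":-0.05}]' 15
python3 -m creep '[{"dx":-0.62,"dy":-0.52,"dz":-0.05},{"dx":-0.62,"dy":-0.52,"dz":-0.05},{"dx":-0.62,"dy":-0.52,"dz":-0.05},{"dx":-0.62,"dy":-0.52,"dz":-0.05},{"dx":-0.62,"dy":-0.52,"dz":-0.05}]'
python3 -m creep '[{"dx":-0.62,"dy":-0.52,"dz":-0.05},{"dx":-0.62,"dy":-0.52,"dz":-0.05},{"dx":-0.62,"dy":-0.52,"dz":-0.05},{"dx":-0.62,"dy":-0.52,"dz":-0.05},{"dx":-0.62,"dy":-0.52,"dz":-0.05}]'
python3 -m creep '[{"wz":1},{"wz":1},{"wz":1},{"wz":1},{"wz":1}]'
python3 -m creep '[{"wz":1},{"wz":1},{"wz":1},{"wz":1},{"wz":1}]'
python3 -m creep '[{"wz":1},{"wz":1},{"wz":0},{"wz":0}]'
python3 - <<'E'
from cell import bot,cams
import cv2,numpy as np
o=bot.get_obs();print(o["tcp_pos"],o["tcp_rot"],o["time_s"],o["wrist_force"])
c=cams.get_calibration("wrist");p,d=cams.capture("wrist");np.savez("pics/w1.npz",p=p,d=d,**c);cv2.imwrite("pics/w1.png",p[...,::-1])
print(c["intrinsics"][0,0],-c["R"].T@c["t"],c["R"])
E
```

```text
[202.15612452 590.79494874 221.52831452] [-1.79897778e+02 -1.30225954e-02  1.61105456e+02] 0.1 [-0.07850531 -0.14675735 -0.14507327]
319.052065443159 [136.43679488 614.36390836 383.88506118] [[ 0.32256978  0.94654453 -0.00147754]
 [ 0.91505771 -0.31143946  0.25627106]
 [ 0.24211181 -0.08401733 -0.96660383]]$[0]: bad value
$[0]: bad value
$[0]: bad value
$[0]: bad value
$[0]: bad value
$[0]: bad value
```

View pics/w1.png

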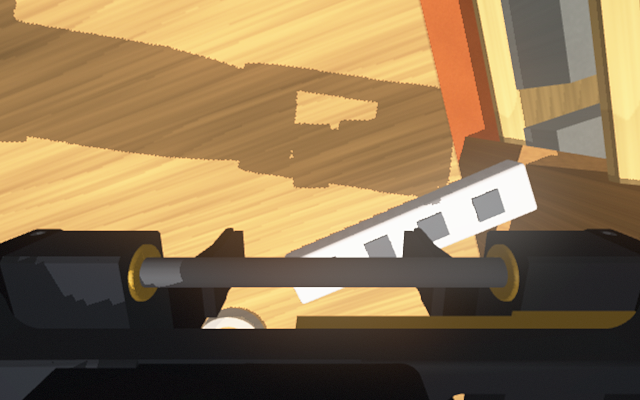

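Nothing moved, because every key is required in each row. The wrist camera sits 70 mm toward tool +x and its lower half is blocked by the gripper, so I'll aim for TCP y≈0.

```bash

python3 -m creep '[{"dx":-0.65,"dy":-0.61,"dz":-0.05,"wx":0,"wy":0,"wz":0,"jaw":1},{"dx":-0.65,"dy":-0.61,"dz":-0.05,"wx":0,"wy":0,"wz":0,"jaw":1},{"dx":-0.65,"dy":-0.61,"dz":-0.05,"wx":0,"wy":0,"wz":0,"jaw":1},{"dx":-0.65,"dy":-0.61,"dz":-0.05,"wx":0,"wy":0,"wz":0,"jaw":1},{"dx":-0.65,"dy":-0.61,"dz":-0.05,"wx":0,"wy":0,"wz":0,"jaw":1}]' 15
python3 -m creep '[{"dx":-0.65,"dy":-0.61,"dz":-0.05,"wx":0,"wy":0,"wz":0,"jaw":1},{"dx":-0.65,"dy":-0.61,"dz":-0.05,"wx":0,"wy":0,"wz":0,"jaw":1},{"dx":-0.65,"dy":-0.61,"dz":-0.05,"wx":0,"wy":0,"wz":0,"jaw":1},{"dx":-0.65,"dy":-0.61,"dz":-0.05,"wx":0,"wy":0,"wz":0,"jaw":1},{"dx":-0.65,"dy":-0.61,"dz":-0.05,"wx":0,"wy":0,"wz":0,"jaw":1}]'
python3 -m creep '[{"dx":-0.65,"dy":-0.61,"dz":-0.05,"wx":0,"wy":0,"wz":0,"jaw":1},{"dx":-0.65,"dy":-0.61,"dz":-0.05,"wx":0,"wy":0,"wz":0,"jaw":1},{"dx":-0.65,"dy":-0.61,"dz":-0.05,"wx":0,"wy":0,"wz":0,"jaw":1},{"dx":-0.65,"dy":-0.61,"dz":-0.05,"wx":0,"wy":0,"wz":0,"jaw":1},{"dx":-0.65,"dy":-0.61,"dz":-0.05,"wx":0,"wy":0,"wz":0,"jaw":1}]'
python3 -m creep '[{"dx":0,"dy":0,"dz":0,"wx":0,"wy":0,"wz":1,"jaw":1},{"dx":0,"dy":0,"dz":0,"wx":0,"wy":0,"wz":1,"jaw":1},{"dx":0,"dy":0,"dz":0,"wx":0,"wy":0,"wz":1,"jaw":1},{"dx":0,"dy":0,"dz":0,"wx":0,"wy":0,"wz":1,"jaw":1},{"dx":0,"dy":0,"dz":0,"wx":0,"wy":0,"wz":1,"jaw":1}]'
python3 -m creep '[{"dx":0,"dy":0,"dz":0,"wx":0,"wy":0,"wz":1,"jaw":1},{"dx":0,"dy":0,"dz":0,"wx":0,"wy":0,"wz":1,"jaw":1},{"dx":0,"dy":0,"dz":0,"wx":0,"wy":0,"wz":1,"jaw":1},{"dx":0,"dy":0,"dz":0,"wx":0,"wy":0,"wz":1,"jaw":1},{"dx":0,"dy":0,"dz":0,"wx":0,"wy":0,"wz":1,"jaw":1}]'
python3 -m creep '[{"dx":0,"dy":0,"dz":0,"wx":0,"wy":0,"wz":1,"jaw":1},{"dx":0,"dy":0,"dz":0,"wx":0,"wy":0,"wz":1,"jaw":1},{"dx":0,"dy":0,"dz":0,"wx":0,"wy":0,"wz":0,"jaw":1},{"dx":0,"dy":0,"dz":0,"wx":0,"wy":0,"wz":0,"jaw":1}]'
cat > snap.py <<'E'
import sys,cv2,numpy as np
from cell import bot,cams
def snap(f):
    o=bot.get_obs();print(o["tcp_pos"].round(1),o["tcp_rot"].round(2),o["time_s"],o["wrist_force"].round(1))
    c=cams.get_calibration("wrist");p,d=cams.capture("wrist");np.savez(f"pics/{f}.npz",p=p,d=d,tcp=o["tcp_pos"],rot=o["tcp_rot"],**c);cv2.imwrite(f"pics/{f}.png",p[...,::-1])
if __name__=="__main__": snap(sys.argv[1])
E
python3 snap.py w2
```

```text
time_s: 0.65
tcp_pos: [307.1, 392.7, 234.8]
tcp_rot: [-180.0, -0.0, 161.1]
wrist_force: [0.9, -0.7, 1.1]
finger_gap: 1.0
finger_force: 0.0
time_s: 1.15
tcp_pos: [411.5, 195.8, 247.6]
tcp_rot: [180.0, 0.0, 161.1]
wrist_force: [0.3, 1.0, 0.4]
finger_gap: 1.0
finger_force: 0.0
time_s: 1.65
tcp_pos: [515.9, -1.2, 260.0]
tcp_rot: [180.0, -0.0, 161.1]
wrist_force: [1.2, -0.1, 0.6]
finger_gap: 1.001
finger_force: 0.0
time_s: 2.15
tcp_pos: [515.3, 0.5, 259.7]
tcp_rot: [-180.0, -0.0, 132.2]
wrist_force: [0.3, 0.4, 0.0]
finger_gap: 1.002
finger_force: 0.0
time_s: 2.65
tcp_pos: [515.2, 0.6, 259.7]
tcp_rot: [-180.0, -0.0, 103.6]
wrist_force: [-0.0, 0.0, -0.2]
finger_gap: 0.996
finger_force: 0.0
time_s: 3.05
tcp_pos: [515.3, 0.6, 259.8]
tcp_rot: [-180.0, -0.0, 92.5]
wrist_force: [-0.1, 0.1, 0.6]
finger_gap: 0.999
finger_force: 0.0
[515.3   0.6 259.8] [-179.97   -0.     92.5 ] 3.05 [-0.1  0.1  0.6]
```

View pics/w2.png

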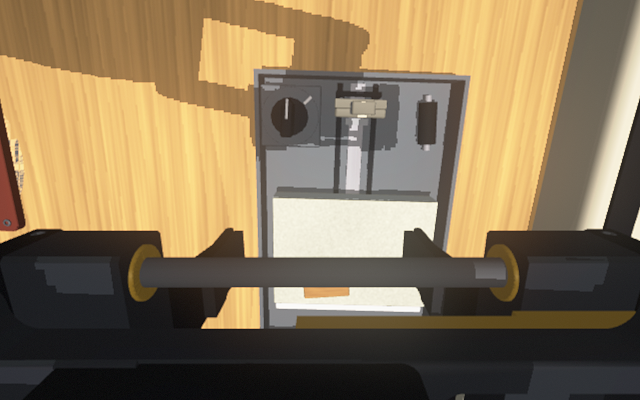

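The wrist view shows the dial at about (289,116), its pointer nearly straight up, and the mark at about (308,101). The tab is at about (362,107) and the pack edge at row ~195. I'll zoom in and use depth.

```bash
python3 - <<'E'
from h import *
z=ld("w2");crop(z,255,70,395,170,5.7,"z2")
d=z["d"];R,t,K=z["R"],z["t"],z["intrinsics"]
def P(u,v):
    c=np.linalg.solve(K,[u,v,1.])*d[v,u];return R.T@(c-t)
# height map points
for u,v in [(362,107),(345,107),(289,103),(289,116),(280,120),(308,100),(300,200),(355,200),(420,200),(355,130),(355,160)]: print((u,v),P(u,v).round(1))
V,U=np.mgrid[70:230,250:480];pts=np.stack([P(u,v) for u,v in zip(U.ravel(),V.ravel())]).reshape(*U.shape,3)
Z=pts[...,2]
def blob(lo,hi,u0,u1,v0,v1,n):
    m=((Z>lo)&(Z<hi)&(U>=u0)&(U<u1)&(V>=v0)&(V<v1)).astype(np.uint8)
    k=m>0;q=pts[k];r=cv2.minAreaRect(q[:,:2].astype(np.float32));print(n,k.sum(),q.mean(0).round(1),r,[ (U[k].min(),U[k].max()),(V[k].min(),V[k].max())])
blob(74,90,330,400,80,135,"tab");blob(72,90,265,315,85,140,"bar");blob(34,46,268,440,180,228,"pack")
E
```

```text
(362, 107) [552.1  80.2  80.4]
(345, 107) [536.6  80.2  48.6]
(289, 103) [476.9  80.8  79.7]
(289, 116) [477.1  67.9  79.4]
(280, 120) [464.2  62.8  52.2]
(308, 100) [494.5  86.   43.8]
(300, 200) [488.2 -33.3  38.2]
(355, 200) [556.7 -30.3  37.8]
(420, 200) [638.9 -27.6  34. ]
(355, 130) [553.8  53.6   5.9]
(355, 160) [556.7  15.1   4.2]
tab 332 [553.6  80.3  79.6] ((553.870361328125, 80.35145568847656), (25.106374740600586, 14.006911277770996), 2.5639162063598633) [(np.int64(351), np.int64(375)), (np.int64(100), np.int64(114))]
bar 432 [474.6  65.9  79.2] ((474.2697448730469, 66.73405456542969), (39.84713363647461, 12.137343406677246), 88.57586669921875) [(np.int64(281), np.int64(293)), (np.int64(97), np.int64(136))]
pack 4779 [554.2 -46.8  38.7] ((557.3709106445312, -47.64796829223633), (206.5133514404297, 40.24247741699219), 1.5216659307479858) [(np.int64(273), np.int64(437)), (np.int64(196), np.int64(227))]
```

View pics/z2.png

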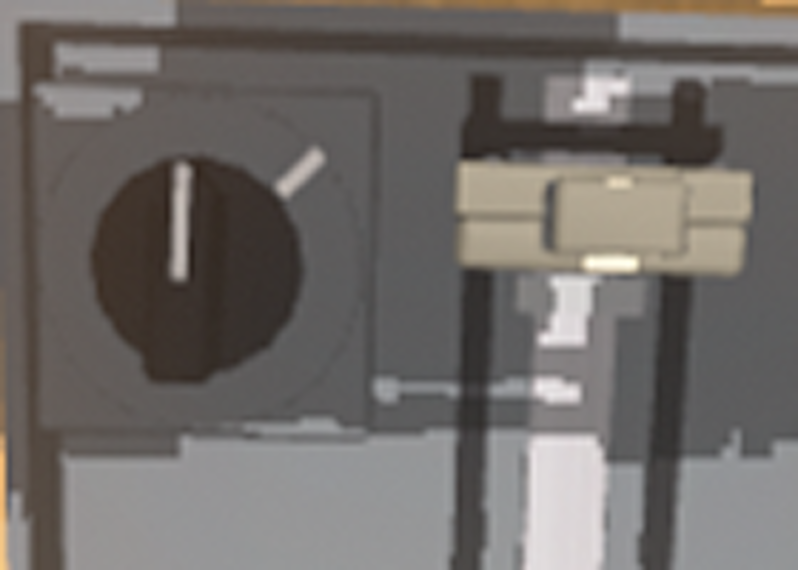

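```bash
python3 - <<'E'
from h import *
z=ld("w2");p=z["p"].astype(int)
V,U=np.mgrid[70:160,255:330];q=p[70:160,255:330]
m=(q.min(2)>130)&(q.max(2)-q.min(2)<35)
n,l,s,c=cv2.connectedComponentsWithStats(m.astype(np.uint8))
for i in range(1,n):
    if s[i,4]<8: continue
    uu=U[l==i];vv=V[l==i]
    h=44 if uu.mean()>299 else 79.5
    P=np.array([ray(z,a,b,h)[:2] for a,b in zip(uu,vv)])
    vx,vy,x0,y0=cv2.fitLine(P.astype(np.float32),cv2.DIST_L2,0,.01,.01).ravel()
    print(s[i],"mean",P.mean(0).round(1),"ang",np.degrees(np.arctan2(vy,vx)).round(1))
# disc ends at z=51 : crop x 92..302 at y~260 ; square collar crop 38..378 , 85..430
f=lambda X,Y,h: ray(z,255+(X+.5)/5.7-.5,70+(Y+.5)/5.7-.5,h)[:2].round(1)
print("disc L/R",f(92,262,51),f(302,262,51),"mark",f(283,190,44),f(320,152,44),"line",f(180,165,79.5),f(178,278,79.5))
E
```

```text
[  0   0  31  17 150] mean [454.  108.2] ang 16.4
[10  8 18  4 58] mean [460.7 102.7] ang -1.0
[ 7 15 18  5 62] mean [457.2  95.4] ang 0.6
[49 26  8  8 33] mean [493.9  86.4] ang 45.6
[30 29  3 20 42] mean [474.2  74.9] ang 89.3
[66 67  4  3 12] mean [512.9  44.4] ang 2.6
[45 74 15  2 22] mean [496.1  35.9] ang 4.9
[ 11  76  64  14 722] mean [487.2  25. ] ang 4.6
disc L/R [453.5  67.1] [495.  69.] mark [490.4  82.7] [497.5  90.2] line [473.9  85.1] [473.8  65.3]
```

Sizes check out (tab 25×14, bar 40×12, disc r 20.7). The dial axis is at (474.3, 67.2), the pointer at 89.2° and the mark at 45°, so I need a 44° clockwise turn. First I go over the dial and stop just above it.

```bash

python3 -m creep '[{"dx":0,"dy":0,"dz":0,"wx":0,"wy":0,"wz":0.58,"jaw":0.15},{"dx":0.66,"dy":-0.42,"dz":0.8,"wx":0,"wy":0,"wz":0,"jaw":0.15},{"dx":0.66,"dy":-0.42,"dz":0.8,"wx":0,"wy":0,"wz":0,"jaw":0.15},{"dx":0,"dy":0,"dz":0.8,"wx":0,"wy":0,"wz":0,"jaw":0.15},{"dx":0,"dy":0,"dz":0.8,"wx":0,"wy":0,"wz":0,"jaw":0.15}]' 15
python3 -m creep '[{"dx":0,"dy":0,"dz":0,"wx":0,"wy":0,"wz":0,"jaw":0.15},{"dx":0,"dy":0,"dz":0,"wx":0,"wy":0,"wz":0,"jaw":0.15},{"dx":0,"dy":0,"dz":0,"wx":0,"wy":0,"wz":0,"jaw":0.15}]'
```

```text
time_s: 3.6
tcp_pos: [478.7, 61.1, 107.6]
tcp_rot: [179.9, 0.0, 89.2]
wrist_force: [-0.4, 0.0, 0.1]
finger_gap: 0.636
finger_force: 0.0
time_s: 3.9
tcp_pos: [480.9, 60.0, 111.1]
tcp_rot: [179.8, 0.0, 89.0]
wrist_force: [0.8, 0.0, 0.8]
finger_gap: 0.577
finger_force: 0.0
```

```bash

python3 -m creep '[{"dx":0.14,"dy":-0.13,"dz":0.2,"wx":0,"wy":0,"wz":0,"jaw":0.15},{"dx":0,"dy":0,"dz":0.3,"wx":0,"wy":0,"wz":0,"jaw":0.15},{"dx":0,"dy":0,"dz":0.3,"wx":0,"wy":0,"wz":0,"jaw":0.15},{"dx":0,"dy":0,"dz":0.3,"wx":0,"wy":0,"wz":0,"jaw":0.15},{"dx":0,"dy":0,"dz":0,"wx":0,"wy":0,"wz":0,"jaw":0.15}]'
python3 -m creep '[{"dx":0,"dy":0,"dz":0,"wx":0,"wy":0,"wz":0,"jaw":0.15},{"dx":0,"dy":0,"dz":0,"wx":0,"wy":0,"wz":0,"jaw":0.15}]'
```

```text
time_s: 4.4
tcp_pos: [471.2, 67.6, 52.4]
tcp_rot: [-179.9, -0.0, 89.0]
wrist_force: [-0.6, 0.4, 0.4]
finger_gap: 0.578
finger_force: 0.0
time_s: 4.6
tcp_pos: [473.5, 67.4, 54.8]
tcp_rot: [179.9, 0.0, 89.0]
wrist_force: [-0.7, 0.2, 0.6]
finger_gap: 0.577
finger_force: 0.0
```

```bash

python3 -m creep '[{"dx":0,"dy":0,"dz":-0.02,"wx":0,"wy":0,"wz":0,"jaw":-1},{"dx":0,"dy":0,"dz":0,"wx":0,"wy":0,"wz":0,"jaw":-1},{"dx":0,"dy":0,"dz":0,"wx":0,"wy":0,"wz":0,"jaw":-1},{"dx":0,"dy":0,"dz":0,"wx":0,"wy":0,"wz":0,"jaw":-1},{"dx":0,"dy":0,"dz":0,"wx":0,"wy":0,"wz":0,"jaw":-1}]' 20
python3 -m creep '[{"dx":0,"dy":0,"dz":0,"wx":0,"wy":0,"wz":0,"jaw":-1},{"dx":0,"dy":0,"dz":0,"wx":0,"wy":0,"wz":0,"jaw":-1},{"dx":0,"dy":0,"dz":0,"wx":0,"wy":0,"wz":0,"jaw":-1}]'
```

```text
time_s: 5.1
tcp_pos: [472.5, 67.3, 54.5]
tcp_rot: [-180.0, -0.0, 89.0]
wrist_force: [0.3, -0.7, -0.1]
finger_gap: 0.206
finger_force: 0.0
time_s: 5.4
tcp_pos: [473.6, 67.3, 54.7]
tcp_rot: [179.9, -0.0, 89.0]
wrist_force: [6.1, 0.4, -3.8]
finger_gap: 0.136
finger_force: 20.0
```

Gripped (gap 0.136 × 87 ≈ 12 mm, the bar's thickness). Now I turn it.

```bash

python3 -m creep '[{"dx":0,"dy":0,"dz":0,"wx":0,"wy":0,"wz":0.7,"jaw":-1},{"dx":0,"dy":0,"dz":0,"wx":0,"wy":0,"wz":0.7,"jaw":-1},{"dx":0,"dy":0,"dz":0,"wx":0,"wy":0,"wz":0.7,"jaw":-1},{"dx":0,"dy":0,"dz":0,"wx":0,"wy":0,"wz":0.7,"jaw":-1},{"dx":0,"dy":0,"dz":0,"wx":0,"wy":0,"wz":0.7,"jaw":-1}]'
python3 -m creep '[{"dx":0,"dy":0,"dz":0,"wx":0,"wy":0,"wz":0.7,"jaw":-1},{"dx":0,"dy":0,"dz":0,"wx":0,"wy":0,"wz":0.7,"jaw":-1},{"dx":0,"dy":0,"dz":0,"wx":0,"wy":0,"wz":0.7,"jaw":-1},{"dx":0,"dy":0,"dz":0,"wx":0,"wy":0,"wz":0.7,"jaw":-1},{"dx":0,"dy":0,"dz":0,"wx":0,"wy":0,"wz":0.7,"jaw":-1}]'
python3 -m creep '[{"dx":0,"dy":0,"dz":0,"wx":0,"wy":0,"wz":0.6,"jaw":-1},{"dx":0,"dy":0,"dz":0,"wx":0,"wy":0,"wz":0,"jaw":-1},{"dx":0,"dy":0,"dz":0,"wx":0,"wy":0,"wz":0,"jaw":-1}]'
```

```text
time_s: 5.9
tcp_pos: [473.9, 67.3, 54.7]
tcp_rot: [179.8, -0.1, 68.8]
wrist_force: [6.8, 1.0, -5.7]
finger_gap: 0.138
finger_force: 20.0
time_s: 6.4
tcp_pos: [474.1, 67.2, 54.7]
tcp_rot: [179.8, -0.1, 48.8]
wrist_force: [7.6, -0.4, -6.2]
finger_gap: 0.137
finger_force: 20.0
time_s: 6.7
tcp_pos: [474.1, 67.1, 54.7]
tcp_rot: [179.9, -0.1, 45.5]
wrist_force: [6.6, -0.8, -6.6]
finger_gap: 0.139
finger_force: 20.0
```

```bash

python3 -m creep '[{"dx":0,"dy":0,"dz":0,"wx":0,"wy":0,"wz":0,"jaw":0},{"dx":0,"dy":0,"dz":0,"wx":0,"wy":0,"wz":0,"jaw":0},{"dx":0,"dy":0,"dz":0,"wx":0,"wy":0,"wz":0,"jaw":0},{"dx":0,"dy":0,"dz":-0.3,"wx":0,"wy":0,"wz":0,"jaw":0},{"dx":0,"dy":0,"dz":-0.5,"wx":0,"wy":0,"wz":0,"jaw":0}]'
python3 -m creep '[{"dx":-0.3,"dy":0,"dz":-0.6,"wx":0,"wy":0,"wz":0,"jaw":0.15},{"dx":-0.3,"dy":0,"dz":-0.6,"wx":0,"wy":0,"wz":0,"jaw":0.15},{"dx":-0.3,"dy":0,"dz":-0.6,"wx":0,"wy":0,"wz":0,"jaw":0.15},{"dx":-0.3,"dy":0,"dz":0,"wx":0,"wy":0,"wz":0,"jaw":0.15},{"dx":0,"dy":0,"dz":0,"wx":0,"wy":0,"wz":0,"jaw":0.15}]'
python3 snap.py w3; python3 - <<'E'
from h import *
z=ld("w3");R,t,K=z["R"],z["t"],z["intrinsics"]
q=K@(R@np.array([474.3,67.2,60])+t);u,v=(q[:2]/q[2]).astype(int);print(u,v)
crop(z,u-60,max(v-50,0),u+60,max(v-50,0)+100,5,"z3")
E
```

```text
time_s: 7.2
tcp_pos: [470.3, 67.4, 93.1]
tcp_rot: [-179.8, 0.2, 45.5]
wrist_force: [-0.6, -0.6, -0.6]
finger_gap: 0.467
finger_force: 0.0
time_s: 7.7
tcp_pos: [430.1, 23.8, 185.5]
tcp_rot: [179.9, -0.0, 45.4]
wrist_force: [0.2, -0.3, 0.2]
finger_gap: 0.572
finger_force: 0.0
[430.1  23.8 185.5] [ 1.7992e+02 -4.0000e-02  4.5420e+01] 7.7 [ 0.2 -0.3  0.2]
324 124
```

View pics/z3.png

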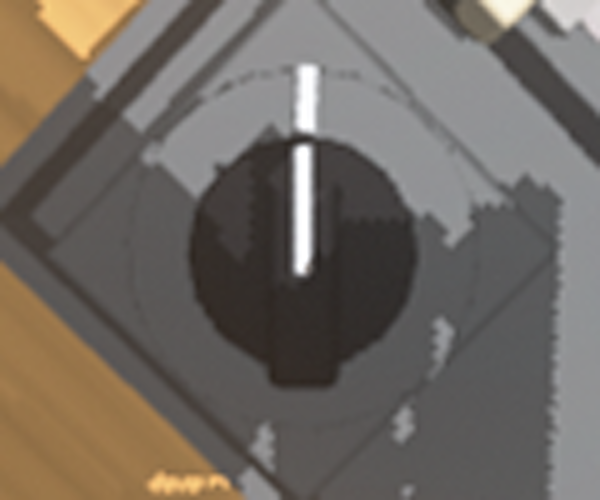

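The pointer and mark lines are collinear in the crop (x≈303 and 307), so the dial is set. Next is the end stop, gripped across tray y.

```bash

python3 -m creep '[{"dx":0,"dy":0,"dz":0,"wx":0,"wy":0,"wz":0.95,"jaw":0.15},{"dx":0,"dy":0,"dz":0,"wx":0,"wy":0,"wz":0.95,"jaw":0.15},{"dx":0,"dy":0,"dz":0,"wx":0,"wy":0,"wz":0.95,"jaw":0.15},{"dx":0,"dy":0,"dz":0,"wx":0,"wy":0,"wz":0.95,"jaw":0.15},{"dx":0,"dy":0,"dz":0,"wx":0,"wy":0,"wz":0.95,"jaw":0.15}]'
python3 -m creep '[{"dx":0,"dy":0,"dz":0,"wx":0,"wy":0,"wz":0.95,"jaw":0.15},{"dx":0,"dy":0,"dz":0,"wx":0,"wy":0,"wz":0.95,"jaw":0.15},{"dx":0,"dy":0,"dz":0,"wx":0,"wy":0,"wz":0.95,"jaw":0.15},{"dx":0.5,"dy":-0.21,"dz":0.2,"wx":0,"wy":0,"wz":0,"jaw":0.15},{"dx":0.5,"dy":-0.21,"dz":0.2,"wx":0,"wy":0,"wz":0,"jaw":0.15}]'
python3 -m creep '[{"dx":0.5,"dy":-0.21,"dz":0.2,"wx":0,"wy":0,"wz":0,"jaw":0.15},{"dx":0.5,"dy":-0.21,"dz":0.2,"wx":0,"wy":0,"wz":0,"jaw":0.15},{"dx":0.5,"dy":-0.2,"dz":0.2,"wx":0,"wy":0,"wz":0,"jaw":0.15},{"dx":0,"dy":0,"dz":0.2,"wx":0,"wy":0,"wz":0,"jaw":0.15},{"dx":0,"dy":0,"dz":0,"wx":0,"wy":0,"wz":0,"jaw":0.15}]'
python3 -m creep '[{"dx":0,"dy":0,"dz":0,"wx":0,"wy":0,"wz":0,"jaw":0.15},{"dx":0,"dy":0,"dz":0,"wx":0,"wy":0,"wz":0,"jaw":0.15}]'
```

```text
time_s: 8.25
tcp_pos: [430.1, 25.2, 183.3]
tcp_rot: [-179.9, 0.1, 18.1]
wrist_force: [0.5, 0.5, 0.5]
finger_gap: 0.579
finger_force: 0.0
time_s: 8.75
tcp_pos: [480.3, 48.0, 163.6]
tcp_rot: [-180.0, 0.0, 1.9]
wrist_force: [-0.3, -1.1, 0.6]
finger_gap: 0.572
finger_force: 0.0
time_s: 9.25
tcp_pos: [551.5, 81.3, 121.2]
tcp_rot: [-180.0, 0.4, 2.0]
wrist_force: [-0.4, 0.1, -1.1]
finger_gap: 0.574
finger_force: 0.0
time_s: 9.45
tcp_pos: [553.2, 80.6, 124.9]
tcp_rot: [180.0, -0.0, 1.9]
wrist_force: [0.1, -0.1, -0.2]
finger_gap: 0.577
finger_force: 0.0
```

```bash

python3 -m creep '[{"dx":0,"dy":0,"dz":0.35,"wx":0,"wy":0,"wz":0,"jaw":0.15},{"dx":0,"dy":0,"dz":0.35,"wx":0,"wy":0,"wz":0,"jaw":0.15},{"dx":0,"dy":0,"dz":0.35,"wx":0,"wy":0,"wz":0,"jaw":0.15},{"dx":0,"dy":0,"dz":0.3,"wx":0,"wy":0,"wz":0,"jaw":0.15},{"dx":0,"dy":0,"dz":0,"wx":0,"wy":0,"wz":0,"jaw":0.15}]'
python3 -m creep '[{"dx":0,"dy":0,"dz":0,"wx":0,"wy":0,"wz":0,"jaw":0.15},{"dx":0,"dy":0,"dz":0,"wx":0,"wy":0,"wz":0,"jaw":-1},{"dx":0,"dy":0,"dz":0,"wx":0,"wy":0,"wz":0,"jaw":-1},{"dx":0,"dy":0,"dz":0,"wx":0,"wy":0,"wz":0,"jaw":-1},{"dx":0,"dy":0,"dz":0,"wx":0,"wy":0,"wz":0,"jaw":-1}]' 20
python3 -m creep '[{"dx":0,"dy":0,"dz":0,"wx":0,"wy":0,"wz":0,"jaw":-1},{"dx":0,"dy":0,"dz":0,"wx":0,"wy":0,"wz":0,"jaw":-1},{"dx":0,"dy":0,"dz":0,"wx":0,"wy":0,"wz":0,"jaw":-1},{"dx":0,"dy":0,"dz":0,"wx":0,"wy":0,"wz":0,"jaw":-1}]' 20
```

```text
time_s: 9.95
tcp_pos: [551.8, 80.5, 55.3]
tcp_rot: [-180.0, 0.2, 1.9]
wrist_force: [-0.6, 0.4, 0.1]
finger_gap: 0.58
finger_force: 0.0
time_s: 10.45
tcp_pos: [554.0, 80.8, 57.5]
tcp_rot: [180.0, -0.0, 1.9]
wrist_force: [0.6, 0.5, -0.1]
finger_gap: 0.297
finger_force: 0.0
time_s: 10.85
tcp_pos: [553.8, 80.6, 57.2]
tcp_rot: [180.0, -0.0, 1.9]
wrist_force: [0.6, -1.8, 0.6]
finger_gap: 0.159
finger_force: 20.0
```

```bash

python3 -m creep '[{"dx":0,"dy":0,"dz":-0.15,"wx":0,"wy":0,"wz":0,"jaw":-1},{"dx":0,"dy":0,"dz":-0.15,"wx":0,"wy":0,"wz":0,"jaw":-1},{"dx":0,"dy":0,"dz":0,"wx":0,"wy":0,"wz":0,"jaw":-1},{"dx":0,"dy":0,"dz":0,"wx":0,"wy":0,"wz":0,"jaw":-1}]'
python3 -m creep '[{"dx":0,"dy":0.35,"dz":0,"wx":0,"wy":0,"wz":0,"jaw":-1},{"dx":0,"dy":0.35,"dz":0,"wx":0,"wy":0,"wz":0,"jaw":-1},{"dx":0,"dy":0.35,"dz":0,"wx":0,"wy":0,"wz":0,"jaw":-1},{"dx":0,"dy":0.35,"dz":0,"wx":0,"wy":0,"wz":0,"jaw":-1},{"dx":0,"dy":0,"dz":0,"wx":0,"wy":0,"wz":0,"jaw":-1}]'
python3 -m creep '[{"dx":0,"dy":0.3,"dz":0,"wx":0,"wy":0,"wz":0,"jaw":-1},{"dx":0,"dy":0,"dz":0,"wx":0,"wy":0,"wz":0,"jaw":-1},{"dx":0,"dy":0,"dz":0,"wx":0,"wy":0,"wz":0,"jaw":-1}]'
```

```text
time_s: 11.25
tcp_pos: [553.7, 80.6, 72.3]
tcp_rot: [180.0, -0.0, 1.9]
wrist_force: [0.9, -2.2, -1.5]
finger_gap: 0.159
finger_force: 20.0
time_s: 11.75
tcp_pos: [555.0, 9.6, 71.3]
tcp_rot: [-180.0, 0.1, 1.8]
wrist_force: [-1.7, -0.8, -2.4]
finger_gap: 0.162
finger_force: 20.0
time_s: 12.05
tcp_pos: [555.4, -4.5, 71.4]
tcp_rot: [180.0, 0.1, 1.9]
wrist_force: [-4.8, -1.5, -1.7]
finger_gap: 0.161
finger_force: 20.0
```

```bash

python3 -m creep '[{"dx":-0.02,"dy":0,"dz":0.14,"wx":0,"wy":0,"wz":0,"jaw":-1},{"dx":0,"dy":0,"dz":0.14,"wx":0,"wy":0,"wz":0,"jaw":-1},{"dx":0,"dy":0,"dz":0,"wx":0,"wy":0,"wz":0,"jaw":-1},{"dx":0,"dy":0,"dz":0,"wx":0,"wy":0,"wz":0,"jaw":-1}]'
python3 -m creep '[{"dx":0,"dy":0.1,"dz":0,"wx":0,"wy":0,"wz":0,"jaw":-1},{"dx":0,"dy":0.1,"dz":0,"wx":0,"wy":0,"wz":0,"jaw":-1},{"dx":0,"dy":0,"dz":0,"wx":0,"wy":0,"wz":0,"jaw":-1}]'
python3 -m creep '[{"dx":0,"dy":0.04,"dz":0,"wx":0,"wy":0,"wz":0,"jaw":-1},{"dx":0,"dy":0,"dz":0,"wx":0,"wy":0,"wz":0,"jaw":-1}]'
```

```text
time_s: 12.45
tcp_pos: [555.3, -4.1, 57.8]
tcp_rot: [-180.0, 0.0, 2.0]
wrist_force: [-3.3, -0.7, -2.3]
finger_gap: 0.162
finger_force: 20.0
time_s: 12.75
tcp_pos: [555.5, -14.7, 57.9]
tcp_rot: [-180.0, 0.0, 1.9]
wrist_force: [-4.5, 0.3, -3.0]
finger_gap: 0.161
finger_force: 20.0
time_s: 12.95
tcp_pos: [555.6, -16.5, 57.9]
tcp_rot: [-180.0, 0.0, 1.9]
wrist_force: [-5.2, 0.9, -1.9]
finger_gap: 0.159
finger_force: 20.0
```

```bash

python3 -m creep '[{"dx":0,"dy":0.03,"dz":0,"wx":0,"wy":0,"wz":0,"jaw":-1},{"dx":0,"dy":0,"dz":0,"wx":0,"wy":0,"wz":0,"jaw":-1},{"dx":0,"dy":0,"dz":0,"wx":0,"wy":0,"wz":0,"jaw":-1}]'
python3 -m creep '[{"dx":0,"dy":0.03,"dz":0,"wx":0,"wy":0,"wz":0,"jaw":-1},{"dx":0,"dy":0,"dz":0,"wx":0,"wy":0,"wz":0,"jaw":-1},{"dx":0,"dy":0,"dz":0,"wx":0,"wy":0,"wz":0,"jaw":-1}]'
```

```text
time_s: 13.25
tcp_pos: [555.5, -17.8, 57.8]
tcp_rot: [-180.0, 0.1, 1.9]
wrist_force: [-5.2, -0.3, -2.1]
finger_gap: 0.159
finger_force: 20.0
time_s: 13.55
tcp_pos: [555.6, -19.3, 57.8]
tcp_rot: [-180.0, 0.1, 1.9]
wrist_force: [-5.1, 1.2, -1.5]
finger_gap: 0.159
finger_force: 20.0
```

```bash

python3 -m creep '[{"dx":0,"dy":0.03,"dz":0,"wx":0,"wy":0,"wz":0,"jaw":-1},{"dx":0,"dy":0,"dz":0,"wx":0,"wy":0,"wz":0,"jaw":-1},{"dx":0,"dy":0,"dz":0,"wx":0,"wy":0,"wz":0,"jaw":-1}]'
python3 -m creep '[{"dx":0,"dy":0.03,"dz":0,"wx":0,"wy":0,"wz":0,"jaw":-1},{"dx":0,"dy":0,"dz":0,"wx":0,"wy":0,"wz":0,"jaw":-1},{"dx":0,"dy":0,"dz":0,"wx":0,"wy":0,"wz":0,"jaw":-1}]'
```

```text
time_s: 13.85
tcp_pos: [555.6, -20.5, 57.8]
tcp_rot: [-180.0, 0.1, 1.9]
wrist_force: [-5.2, 2.0, -2.8]
finger_gap: 0.159
finger_force: 20.0
time_s: 14.15
tcp_pos: [555.6, -21.3, 57.8]
tcp_rot: [-179.9, 0.1, 1.9]
wrist_force: [-4.8, 4.3, -0.9]
finger_gap: 0.157
finger_force: 20.0
```

```bash

python3 -m creep '[{"dx":0,"dy":0.03,"dz":0,"wx":0,"wy":0,"wz":0,"jaw":-1},{"dx":0,"dy":0,"dz":0,"wx":0,"wy":0,"wz":0,"jaw":-1},{"dx":0,"dy":0,"dz":0,"wx":0,"wy":0,"wz":0,"jaw":-1}]'
```

```text
time_s: 14.45
tcp_pos: [555.7, -21.6, 57.9]
tcp_rot: [-179.8, 0.1, 1.9]
wrist_force: [-5.1, 8.7, -0.5]
finger_gap: 0.162
finger_force: 20.0
```

That is firm contact with the pack (8.7 N, motion stalled). I relax the push, open, rise and look.

```bash

python3 -m creep '[{"dx":0,"dy":-0.03,"dz":0,"wx":0,"wy":0,"wz":0,"jaw":-1},{"dx":0,"dy":0,"dz":0,"wx":0,"wy":0,"wz":0,"jaw":0},{"dx":0,"dy":0,"dz":0,"wx":0,"wy":0,"wz":0,"jaw":0},{"dx":0,"dy":0,"dz":0,"wx":0,"wy":0,"wz":0,"jaw":0},{"dx":0,"dy":0,"dz":0,"wx":0,"wy":0,"wz":0,"jaw":0}]'
python3 -m creep '[{"dx":0,"dy":0,"dz":-0.2,"wx":0,"wy":0,"wz":0,"jaw":0},{"dx":0,"dy":0,"dz":-0.5,"wx":0,"wy":0,"wz":0,"jaw":0},{"dx":-0.5,"dy":0,"dz":-0.6,"wx":0,"wy":0,"wz":0,"jaw":0},{"dx":-0.6,"dy":0,"dz":-0.6,"wx":0,"wy":0,"wz":0,"jaw":0},{"dx":-0.6,"dy":0,"dz":-0.6,"wx":0,"wy":0,"wz":0,"jaw":0}]'
python3 -m creep '[{"dx":0,"dy":0,"dz":0,"wx":0,"wy":0,"wz":0,"jaw":0},{"dx":0,"dy":0,"dz":0,"wx":0,"wy":0,"wz":0,"jaw":0}]'
python3 snap.py w4; python3 - <<'E'
from h import *
z=ld("w4");d=z["d"];R,t,K=z["R"],z["t"],z["intrinsics"]
V,U=np.mgrid[0:400,0:640]
C=np.linalg.inv(K)@np.stack([U.ravel(),V.ravel(),np.ones(U.size)])*d.ravel()
P=(R.T@(C-t[:,None])).T.reshape(400,640,3)
X,Y,Z=P[...,0],P[...,1],P[...,2]
m=(abs(X-555)<20)&(abs(Y+20)<20)&(Z>70)&(Z<110)&(d>0)
print(m.sum(),np.median(Z[m]),cv2.minAreaRect(P[m][:,:2].astype(np.float32)))
q=K@(R@np.array([555,-25,50])+t);u,v=(q[:2]/q[2]).astype(int);print(u,v)
u=max(u,80);v0=max(v-70,0);crop(z,u-80,v0,u+80,v0+120,5,"z4")
for n in ("top","scene"):pass
E
```

```text
time_s: 14.95
tcp_pos: [557.2, -22.7, 58.8]
tcp_rot: [180.0, -0.1, 1.9]
wrist_force: [-0.6, 0.9, 0.6]
finger_gap: 0.432
finger_force: 0.0
time_s: 15.45
tcp_pos: [470.5, -25.2, 184.8]
tcp_rot: [180.0, -0.0, 1.9]
wrist_force: [0.2, -0.2, 0.5]
finger_gap: 0.502
finger_force: 0.0
time_s: 15.65
tcp_pos: [472.1, -25.4, 184.8]
tcp_rot: [179.9, -0.2, 1.9]
wrist_force: [-0.3, -0.4, -0.3]
finger_gap: 0.499
finger_force: 0.0
[472.1 -25.4 184.8] [179.94  -0.24   1.91] 15.65 [-0.3 -0.4 -0.3]
543 79.85149849685001 ((555.51806640625, -20.656715393066406), (25.056507110595703, 13.820725440979004), 2.304255485534668)
326 100
```

View pics/z4.png

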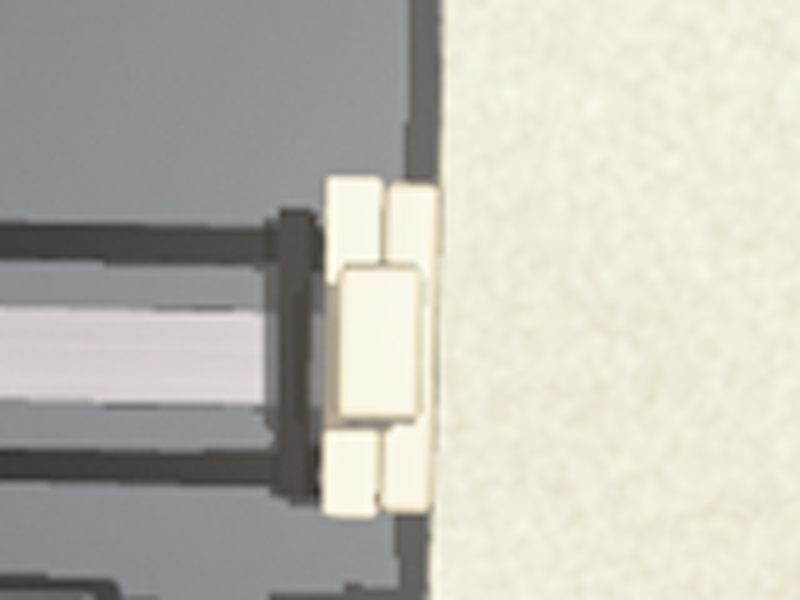

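The plate face touches the pack edge (crop x≈437). The tab top is at 79.9 mm, the same as at the start, so the stop is fully down. Handing in.

```bash
python3 -c "
from cell import bot
print(bot.hand_in())"
```

```text
the job is handed in; nothing more can be done
None
```

The job is handed in (no verdict came back): the end stop is over the bump, fully down and snug against the pack, the dial pointer is in line with the white mark, both are released, and the arm is clear.

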